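# Fit a bayonet lamp into a sprung test lampholder

### The arm

A 7-joint arm with a two-finger parallel gripper is mounted at the origin on a cart in front of the work surface, level with it; the furniture and walls round the work are solid. World frame = base frame: x ahead of the robot, y to its left, z up, the work surface at z = 0. Lengths are in m, angles in rad, forces in N, time in s.
With the tool pointing down it reaches from about 0.4 to 0.85 m from the base axis. Payload 4.5 kg.
Tool frame: the origin (TCP) lies midway between the tips of the shut fingers; the grasp point (between the pads) lies 19 mm behind it; z points along the fingers, y is the line along which they close (so a half turn about z gives the same grasp; the last joint's range is limited). The gripper opens to 88 mm and grips with 3 to 60 N. Pads are 18 mm wide; open, the fingers measure 123 mm over their backs; the gripper's body (75 mm by 187 mm) begins 45 mm behind the grasp point.
Start: joints at [-1.293, 0.689, -0.195, 1.565, 0.157, 0.902, -0.215], TCP at [0.151, 0.607, 0.239] pointing down, gripper open.
Joint ranges: [-3.01, 3.01], [-0.46, 2.08], [-1.47, 1.51], [0.13, 2.56], [-1, 4.14], [0.04, 2.09], [-2.66, 2.66]. Speed limits (rad/s): [2.57, 2.57, 3.14, 3.14, 3.14, 3.14, 3.14].

### API

Orientations are given as a rotation vector (axis times angle).
In Python, from station import manip gives the robot as it stands.
- The arm moves only by the tool play_rows, never from a script. Its argument "commands" is a list of rows, each a list of 6 numbers: the shift along the world's x, y, z in units of 20 cm (1.0 is 20 cm), then the turn, a rotation vector about the world's x, y, z in units of 90 degrees (1.0 is 90 degrees). A call has 1 to 20 rows; each row is the pose to reach, as a shift and turn from the pose commanded when the call began; what a row does not reach only later rows make up. A row lasts 1/12 s, in which the tool goes at most 41.7 mm and 7.16 degrees, less where a joint would pass 70% of its speed; a pose out of reach is approached as far as the arm can. A call with a number of a shift or a turn outside -1 to 1 is refused whole. A call with a gripper value outside its range is refused whole. "fingers" is the opening, from 0 (shut) to 1 (fully open), set as the call begins (left out, the last holds). The fingers move at their own pace and stop on an object; "grip_force" is the grip in N (left out, the last holds). Time passes only in rows, so rows that repeat a pose let the fingers close. It gives the time, the measured TCP pose, the force, the opening and the grip force at its end, in the units of the state.
- manip.sense(): the state, without advancing time (a new reading comes with each control period).
- manip.grab_frame(name): name is "side" or "top" or "wrist"; returns a dict with "img" (384x512x3 uint8, red, green, blue), "fx", "fy", "cx", "cy" (pixels), "R" (3x3) and "t" (3): a world point X has camera coordinates R X + t; the wrist camera has in their place "tool_from_camera" (4x4, takes a point from camera to tool coordinates, whose origin is the TCP and whose axes are the flange's). Camera axes: x right, y down, z forward; pixel columns grow to the right and rows downward; lengths in m; the calibration is good to about 2 mm. The wrist camera is an equidistant fisheye: a pixel r from the principal point sees the ray r / f radians off the axis. A picture is of the moment at which its call begins: read the wrist's pose just before it. There is no depth.
- manip.close_job(): hands the job in; it is judged then, once.
The state is a dict: "clock": time; "q": joint angles; "qd": joint speeds; "joint_efforts": joint torques, N m; "tool_pos": TCP position; "tcp_rot": TCP orientation; "ft_force": force on the tool from outside, world axes, zero at the start; "torque": the same for the moment, N m; "gripper_width": finger opening in m; "gripper_force": force on a finger pad.
Only numpy, scipy, OpenCV 4.12 (cv2) and the standard library are available. Lean on these libraries where they do the work, as an engineer would, in place of code of your own. Each camera call takes 0.05 s, during which the arm holds its last target. There are 200 camera calls.

### The job

Take the lamp with the red dome out of the wooden rack and fit it into the black test lampholder: lower its foot into the mouth with its two lugs in the two slots, push it down against the spring, then twist it clockwise (seen from above) about a quarter turn, as far as it goes. The holder twists back and throws the lamp out if it is let go, so finish still gripping the lamp, pushed in and fully turned. Leave the white-domed lamp in the rack and the jar, ink tin and sanding block where they are.

Things in the scene. Friction and masses are not known exactly. Their poses are not given: they have to be found in the camera images.
- red_lamp_grip (a point): Lamp to fit, upright, 86 mm tall, 0.12 kg: the centre of its square grey metal body (40 x 40 mm, 40 mm tall; grip two opposite flats), 48 mm above the foot. A red dome 36 mm wide stands on the body, a black flange 50 mm wide and 4 mm thick is just below it. z up; x along the line of the two lugs, square to the two flats with orange stripes. Either lug fits either slot.
- red_lamp_foot (a point): Centre of the underside of the red lamp's foot; same axes. Above it a brass stem 24 mm in diameter (bevelled to 18 mm at the foot), with two lugs at +x and -x, 6 to 12 mm above the foot, each 8 mm wide and reaching 19 mm from the axis. The underside of the flange is 24 mm above the foot.
- white_lamp_grip (a point): The same kind of lamp with a white dome, standing in the other hole of the rack; same point and axes. To be left alone.
- lamp_rack: Fixed block of light wood, 64 x 190 x 40 mm, origin at the centre of its underside, z up. Two through holes 43 mm in diameter at y = +55 and -55 mm in its own frame; the lamps hang in them with their flanges resting on its top, so the foot of a lamp is 16 mm above the table.
- holder: Fixed black lampholder, 68 mm in diameter, 62 mm tall, on a 104 x 104 x 12 mm base; origin at the centre of its underside, z up. The lamp's foot meets the spring plunger 10 mm below the mouth; the lugs are free under the plate when the foot is 19 mm or more below the mouth; at 24 mm the flange meets the rim (fully pushed in).
- holder_mouth (a point): Centre of the holder's mouth, level with its rim; z up. The 7 mm thick grey plate there has a 27 mm hole with two slots along this point's +x and -x, 12 mm wide, reaching 21 mm from the centre, marked by orange bars. Under the plate the lugs turn only clockwise seen from above: freely for some 0.14 rad, then turning the sprung rotor, to a stop after about 1.39 rad (80 degrees) in all.
- plunger (a joint): How far the spring plunger in the holder is pressed down, m: 0 at rest, 0.009 when the lamp's lugs bear up against the underside of the plate, 0.014 when the lamp's flange is on the rim; its push is about 2.4 N at rest and 5 N there.
- rotor (a joint): How far the sprung rotor in the holder is turned clockwise by the lamp's lugs, rad: 0 at rest, 1.25 at its stop; it turns back with about 0.06 N m at rest and 0.12 N m at the stop.
- jar: Clear glass jar with a pale lid, 59 mm in diameter, 75 mm tall, origin at the centre of its underside. To be left alone.
- tin: Ink tin with a pale lid and dark red side, 65 mm in diameter, 46 mm tall, origin at the centre of its underside. To be left alone.
- sander: Brown cork-coloured sanding block, 50 x 86 x 26 mm, lying flat, origin at the centre of its underside. To be left alone.
- etching_press: Fixed green etching press standing behind and between the rack and the holder, 243 mm tall, reaching up to 170 mm from its origin (on the table under its middle) to every side. An obstacle: carry the lamp past in front of it, close to the robot.

How it is judged:
By the outcome, as a careful person would: the job done as asked, in the order asked, and still so for the second after the job is handed in, while the arm keeps its last pose, push and grip.
It also fails if it takes over 53 s, if anything falls off the work surface, if the arm or the gripper's body presses on something with over 40 N, if the wrist force passes 120 N, or if a joint passes its speed limit or range.

## Working session

There is one attempt and no reset: what is moved stays moved. The work goes in short steps, Python scripts to look and compute and a tool call to move; the robot and the scene stay as the last step left them, time stands still between calls to the robot, and variables do not carry over. Pictures are saved under pics/ and viewed, at most 10 in all, crops included, and the job is handed in when it is done.

Besides the shell and the picture viewer there is one more tool, called after "Request:" by a JSON object that holds its "method" and its "body", one argument or row to a line. play_rows: Moves the arm, as the interface text tells. Its arguments: {"type":"object","properties":{"commands":{"type":"array"},"fingers":{"type":"number"},"grip_force":{"type":"number"}},"required":["commands"]}

```bash
mkdir -p pics; ls
python3 - <<'E'
from station import manip
import cv2,numpy as np
s=manip.sense();print({k:np.round(v,3) for k,v in s.items()})
fs={}
for n in("side","top","wrist"):
    f=manip.grab_frame(n);cv2.imwrite(f"pics/{n}0.png",f["img"][:,:,::-1]);fs[n]=f
    print(n,{k:np.round(v,3).tolist() for k,v in f.items() if k!="img"})
import pickle;pickle.dump(fs,open("f0.pkl","wb"))
E
```

```text
pics
{'clock': np.float64(0.0), 'q': array([-1.293,  0.69 , -0.194,  1.566,  0.157,  0.902, -0.215]), 'qd': array([ 0.001, -0.003, -0.   ,  0.002, -0.002,  0.002,  0.   ]), 'joint_efforts': array([ 0.0000e+00, -5.2756e+01, -1.2670e+00, -1.5343e+01, -5.3000e-02,
        7.0000e-03,  0.0000e+00]), 'tool_pos': array([0.151, 0.606, 0.238]), 'tcp_rot': array([-3.820e-01, -3.118e+00,  3.000e-03]), 'ft_force': array([-1.202,  1.451,  0.104]), 'torque': array([-0.008,  0.03 ,  0.003]), 'gripper_force': np.float64(0.0), 'gripper_width': np.float64(0.088)}
side {'fx': 434.939, 'fy': 434.939, 'cx': 252.044, 'cy': 184.507, 'R': [[-0.818, -0.575, -0.006], [-0.499, 0.714, -0.491], [0.287, -0.399, -0.871]], 't': [0.402, 0.393, 1.433]}
top {'fx': 407.804, 'fy': 407.804, 'cx': 257.09, 'cy': 188.84, 'R': [[0.019, -1.0, -0.009], [-0.98, -0.017, -0.198], [0.198, 0.012, -0.98]], 't': [-0.1, 0.56, 1.503]}
wrist {'fx': 297.319, 'fy': 297.319, 'cx': 254.373, 'cy': 190.951, 'tool_from_camera': [[0.001, -0.957, -0.289, 0.074], [1.0, 0.001, 0.001, 0.0], [-0.001, -0.289, 0.957, -0.146], [0.0, 0.0, 0.0, 1.0]]}
```

View pics/top0.png

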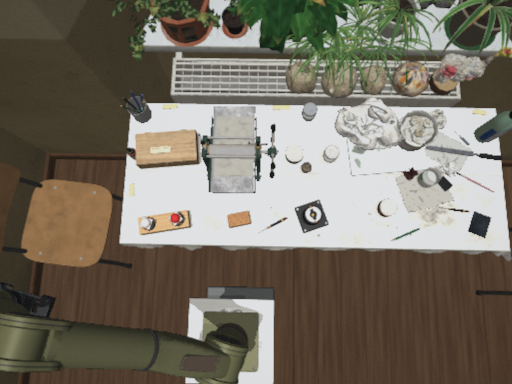

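View pics/side0.png

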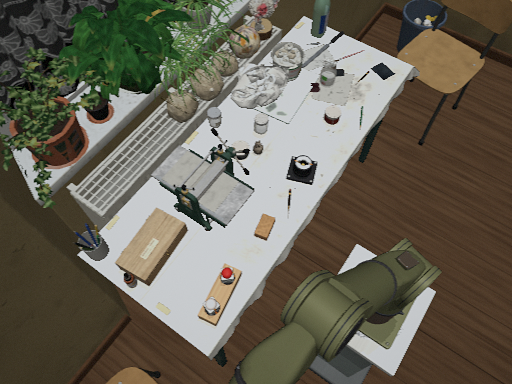

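The top view shows the red lamp at about (176,219), the rack around (165,222) and the holder at (312,215). In the side view the red lamp is at (227,272) and the holder at (303,165).

```bash
cat > h.py <<'E'
import numpy as np,cv2
from scipy.spatial.transform import Rotation as Ro
def ray(f,u,v,s=None):
    """origin, direction in world"""
    if "R" in f:
        d=np.array([(u-f["cx"])/f["fx"],(v-f["cy"])/f["fy"],1.]);R=np.array(f["R"]);return -R.T@f["t"],R.T@d
    a=np.array([u-f["cx"],v-f["cy"]]);r=np.hypot(*a);th=r/f["fx"]
    d=np.r_[a/max(r,1e-9)*np.sin(th),np.cos(th)]
    T=np.array(f["tool_from_camera"]);W=Ro.from_rotvec(s["tcp_rot"]).as_matrix()
    return W@T[:3,3]+s["tool_pos"],W@T[:3,:3]@d
def onz(f,u,v,z,s=None):
    o,d=ray(f,u,v,s);return o+d*(z-o[2])/d[2]
def tri(*rs):
    A=0;b=0
    for o,d in rs:
        d=d/np.linalg.norm(d);P=np.eye(3)-np.outer(d,d);A=A+P;b=b+P@o
    return np.linalg.solve(A,b)
E
python3 - <<'E'
import pickle;from h import *
fs=pickle.load(open("f0.pkl","rb"));R=[]
for n,box in(("side",(200,250,250,300)),("top",(150,200,195,240))):
    f=fs[n];i=f["img"].astype(int);m=(i[...,0]>130)&(i[...,1]<70)&(i[...,2]<70)
    ys,xs=np.nonzero(m);k=(xs>box[0])&(xs<box[1])&(ys>box[2])&(ys<box[3]);print(n,k.sum(),xs[k].mean(),ys[k].mean())
    R.append(ray(f,xs[k].mean(),ys[k].mean()));print(onz(f,xs[k].mean(),ys[k].mean(),.094))
print("red",tri(*R))
S=fs["side"];T=fs["top"]
print("white",tri(ray(S,211,305),ray(T,147,223)))
print("holder",tri(ray(S,304,161),ray(T,313,215)),onz(T,313,215,.062))
print("sander",onz(T,239,219,.026))
a=np.vstack([cv2.resize(T["img"][195:240,130:200],None,fx=8,fy=8)[:300,:560],cv2.resize(T["img"][195:235,280:350],None,fx=7.5,fy=7.5)[:300][:, :525].copy() if 0 else cv2.resize(T["img"][195:235,280:350],(560,300))])
cv2.imwrite("pics/c1.png",a[:,:,::-1])
E
```

```text
side 81 226.53086419753086 272.44444444444446
[0.43957572 0.2147285  0.094     ]
top 52 174.67307692307693 217.65384615384616
[0.44095144 0.21109247 0.094     ]
red [0.44181735 0.21285103 0.08554554]
white [0.42326684 0.32050369 0.06335084]
holder [ 0.46395982 -0.29992859  0.07133956] [ 0.46440578 -0.30130564  0.062     ]
sander [ 0.44881185 -0.02199457  0.026     ]
```

View pics/c1.png

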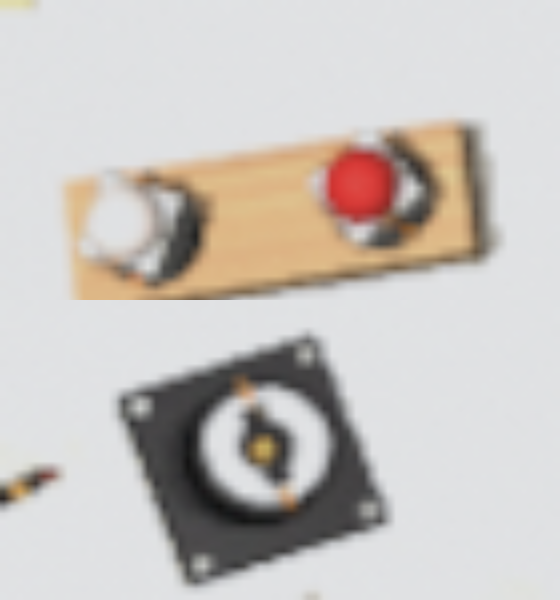

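The crop shows the red lamp body turned relative to the rack, and the slot bars at (243,383) and (289,497), so the slots run about 22° from world x. Next I'll move above the lamp for a close look.

Request:
{"method": "play_rows", "body": {
  "commands": [
    [0.3,-0.4,0,0,0,0],
    [0.5,-0.7,0,0,0,0],
    [0.7,-1,0,0,0,0],
    [0.7,-1,0,0,0,0],
    [0.7,-1,0,0,0,0],
    [0.7,-1,0,0,0,0],
    [0.7,-1,0,0,0,0],
    [0.7,-1,0,0,0,0]
  ],
  "fingers": 1
}}

```text
clock: 0.82
tool_pos: [0.2925, 0.4044, 0.2387]
tcp_rot: [0.39, 3.117, -0.002]
ft_force: [0.2, 0.0, 0.4]
gripper_width: 0.0878
gripper_force: 0.0
```

Request:
{"method": "play_rows", "body": {
  "commands": [
    [0.3,-0.4,0,0,0,0],
    [0.5,-0.7,0,0,0,0],
    [0.7,-0.95,0,0,0,0],
    [0.7,-0.95,0,0,0,0],
    [0.7,-0.95,0,0,0,0],
    [0.7,-0.95,0,0,0,0],
    [0.7,-0.95,0,0,0,0],
    [0.7,-0.95,0,0,0,0]
  ]
}}

```text
clock: 1.48
tool_pos: [0.4315, 0.2169, 0.2386]
tcp_rot: [0.385, 3.118, 0.002]
ft_force: [-0.0, 0.3, 0.3]
gripper_width: 0.0881
gripper_force: 0.0
```

```bash
cat > look.py <<'E'
import sys,pickle
from station import manip
from h import *
s=manip.sense();f=manip.grab_frame("wrist");pickle.dump((s,f),open(sys.argv[1]+".pkl","wb"))
cv2.imwrite(f"pics/{sys.argv[1]}.png",f["img"][:,:,::-1])
print(np.round(s["clock"],2),np.round(s["tool_pos"],4),np.round(s["tcp_rot"],3),np.round(s["q"],2),np.round(s["ft_force"],1))
E
python3 look.py w1
```

```text
1.48 [0.4315 0.2169 0.2386] [3.850e-01 3.118e+00 2.000e-03] [-0.39  0.51 -0.26  1.98  0.2   0.67  0.55] [-0.   0.3  0.3]
```

View pics/w1.png

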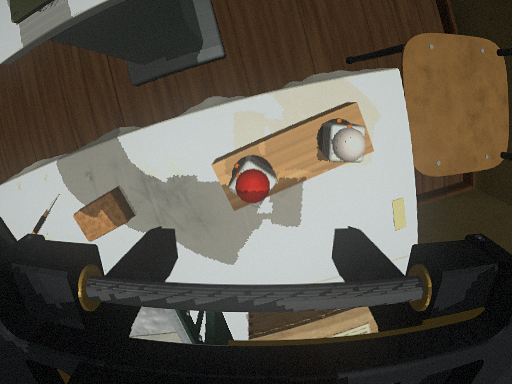

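The red dome is at (253,185), with its body and an orange mark at (237,166). The white lamp is at (348,144). I'll enlarge the lamp.

Run:
```python
import pickle;from h import *
s,f=pickle.load(open("w1.pkl","rb"));i=f["img"]
cv2.imwrite("pics/w1c.png",cv2.resize(i[140:225,205:305],(800,600) if 0 else (700,595),interpolation=cv2.INTER_CUBIC)[:,:,::-1])
j=i.astype(int);m=(j[...,0]>100)&(j[...,1]<60)&(j[...,2]<60)
n,l,st,c=cv2.connectedComponentsWithStats(m.astype(np.uint8));k=1+st[1:,4].argmax();print(c[k],st[k]);print(onz(f,*c[k],.093,s))
h=cv2.cvtColor(i,cv2.COLOR_RGB2HSV);m=(h[...,0]>5)&(h[...,0]<20)&(h[...,1]>190)&(h[...,2]>120)
n,l,st,c=cv2.connectedComponentsWithStats(m.astype(np.uint8))
for q in range(1,n):
    if st[q,4]>2 and 200<c[q][0]<380 and 100<c[q][1]<230: print("or",c[q],st[q])
```

```text
[252.51210191 185.5656051 ] [236 169  33  34 785]
[0.43899285 0.21373924 0.093     ]
or [338.36363636 119.90909091] [337 119   4   3  11]
or [349. 126.] [348 126   3   1   3]
or [237.66666667 175.66666667] [237 175   2   2   3]
```

View pics/w1c.png

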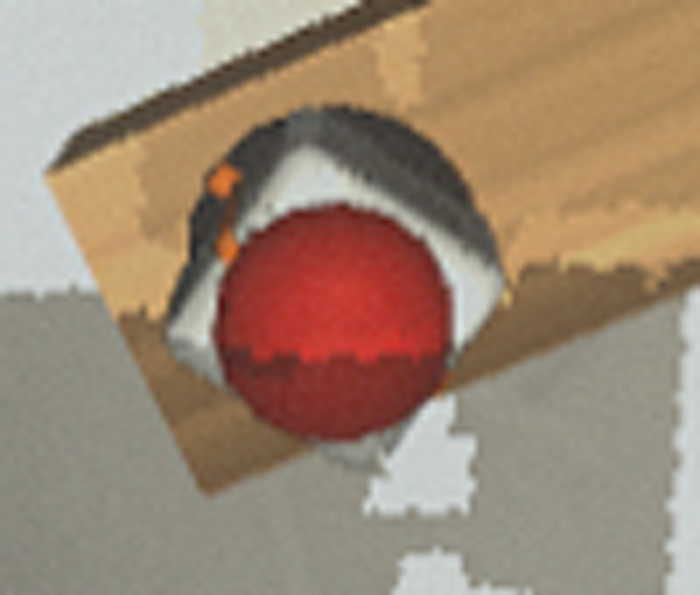

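The body's top corners in the crop are about (312,150), (505,275), (345,465) and (170,335). Orange stripes lie on the faces at (226,210) and (445,380).

Run:
```python
import pickle;from h import *
s,f=pickle.load(open("w1.pkl","rb"))
P=[onz(f,205+u/7,140+v/7,.084,s) for u,v in((312,150),(505,275),(345,465),(170,335))]
P=np.array(P)[:,:2];print(P.round(4),P.mean(0))
for k in range(4):print(np.linalg.norm(P[k]-P[k-1]),np.degrees(np.arctan2(*(P[k]-P[k-1])[::-1])))
W=Ro.from_rotvec(s["tcp_rot"]).as_matrix();print("tool x,y",W[:,0],W[:,1],np.degrees(np.arctan2(W[1,1],W[0,1])))
T=f["tool_from_camera"]
```

```text
[[0.4156 0.2164]
 [0.4411 0.2398]
 [0.4645 0.2092]
 [0.4379 0.1887]] [0.43978449 0.21353557]
0.035622561132082314 128.71458080670996
0.03452830949986647 42.54867859187847
0.03851540075962601 -52.4953902984611
0.033642644367041716 -142.26545266076414
tool x,y [-9.69984361e-01  2.43167309e-01  1.67448925e-05] [0.24316721 0.96998388 0.00099077] 75.92644585080822
```

Lamp x is at about 39°, centred at (0.4395, 0.2137). The plan is to grip the striped flats with tool y at 39°, which keeps joint 7 comfortable through the twist. I'll turn, lower part way and look once more.

Request:
{"method": "play_rows", "body": {
  "commands": [
    [0.04,-0.017,-0.05,0,0,-0.08],
    [0.04,-0.017,-0.1,0,0,-0.16],
    [0.04,-0.017,-0.15,0,0,-0.24],
    [0.04,-0.017,-0.2,0,0,-0.32],
    [0.04,-0.017,-0.3,0,0,-0.4],
    [0.04,-0.017,-0.35,0,0,-0.41],
    [0.04,-0.017,-0.35,0,0,-0.41],
    [0.04,-0.017,-0.35,0,0,-0.41]
  ]
}}

```text
clock: 2.2
tool_pos: [0.4376, 0.2154, 0.1685]
tcp_rot: [-1.341, -2.839, 0.0]
ft_force: [0.6, 0.3, 0.5]
gripper_width: 0.0883
gripper_force: 0.0
```

```bash
python3 look.py w2
python3 - <<'E'
import pickle;from h import *
s,f=pickle.load(open("w2.pkl","rb"));i=f["img"]
j=i.astype(int);m=(j[...,0]>90)&(j[...,1]<60)&(j[...,2]<60)
n,l,st,c=cv2.connectedComponentsWithStats(m.astype(np.uint8));k=1+st[1:,4].argmax();print(c[k],st[k]);print(onz(f,*c[k],.093,s))
x,y=c[k].astype(int);print(x-60,y-55)
cv2.imwrite("pics/w2c.png",cv2.resize(i[y-55:y+45,x-60:x+60],(720,600),interpolation=cv2.INTER_CUBIC)[:,:,::-1])
W=Ro.from_rotvec(s["tcp_rot"]).as_matrix();print(np.degrees(np.arctan2(W[1,1],W[0,1])))
E
```

```text
2.2 [0.4376 0.2154 0.1685] [-1.341 -2.839  0.   ] [-0.52  0.63 -0.05  2.05  0.06  0.47  0.08] [0.6 0.3 0.5]
[254.57501745 202.90997906] [ 233  182   44   43 1433]
[0.43940002 0.21426747 0.093     ]
194 147
39.430722604129386
```

View pics/w2c.png

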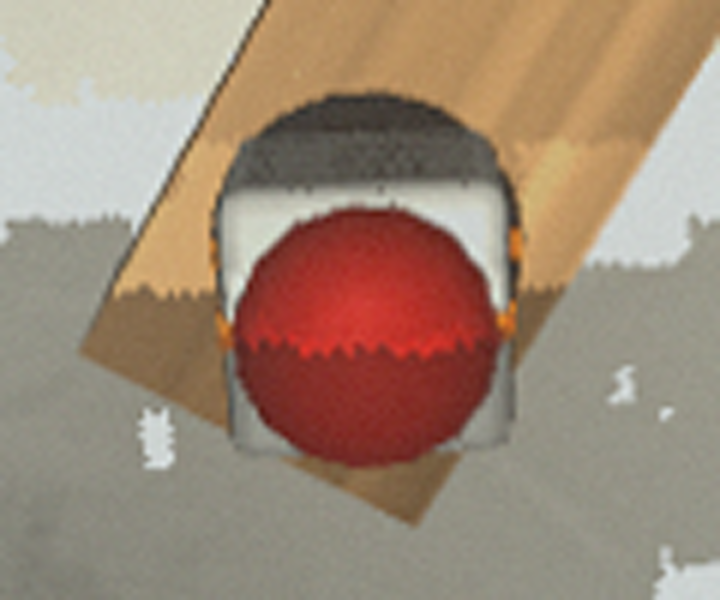

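The lamp body is nearly square with the jaws (about 2° off), with the dome at (254,203). Now I'll descend and grip.

Request:
{"method": "play_rows", "body": {
  "commands": [
    [0,0,-0.1,0,0,0.015],
    [0,0,-0.2,0,0,0.015],
    [0,0,-0.3,0,0,0.015],
    [0,0,-0.4,0,0,0.015],
    [0,0,-0.5,0,0,0.015],
    [0,0,-0.55,0,0,0.015],
    [0,0,-0.59,0,0,0.015],
    [0,0,-0.59,0,0,0.015],
    [0,0,-0.59,0,0,0.015],
    [0,0,-0.59,0,0,0.015]
  ]
}}

```text
clock: 3.08
tool_pos: [0.4394, 0.2135, 0.0516]
tcp_rot: [1.315, 2.852, 0.002]
ft_force: [-0.2, 0.1, 0.7]
gripper_width: 0.0882
gripper_force: 0.0
```

Request:
{"method": "play_rows", "body": {
  "commands": [
    [0,0,0,0,0,0],
    [0,0,0,0,0,0],
    [0,0,0,0,0,0],
    [0,0,0,0,0,0],
    [0,0,0,0,0,0],
    [0,0,0,0,0,0],
    [0,0,0,0,0,0],
    [0,0,0,0,0,0],
    [0,0,0,0,0,0],
    [0,0,0,0,0,0]
  ],
  "fingers": 0,
  "grip_force": 50
}}

```text
clock: 3.92
tool_pos: [0.4389, 0.2132, 0.0507]
tcp_rot: [1.316, 2.853, 0.0]
ft_force: [-0.3, 0.9, -0.3]
gripper_width: 0.0397
gripper_force: 49.9
```

Request:
{"method": "play_rows", "body": {
  "commands": [
    [0,0,0.03,0,0,0],
    [0,0,0.08,0,0,0],
    [0,0,0.15,0,0,0],
    [0,0,0.25,0,0,0],
    [0,0,0.4,0,0,0],
    [0,0,0.55,0,0,0],
    [0,0,0.7,0,0,0],
    [0,0,0.85,0,0,0],
    [0,0,0.95,0,0,0],
    [0,0,0.95,0,0,0],
    [0,0,0.95,0,0,0]
  ]
}}

```text
clock: 4.83
tool_pos: [0.4391, 0.2132, 0.2421]
tcp_rot: [1.315, 2.851, 0.004]
ft_force: [0.5, 0.4, -2.2]
gripper_width: 0.0392
gripper_force: 49.9
```

```bash
python3 look.py w3
python3 - <<'E'
import pickle;from h import *
s,f=pickle.load(open("w3.pkl","rb"));i=f["img"];print(s["gripper_width"])
j=i.astype(int);m=(j[...,0]>90)&(j[...,1]<60)&(j[...,2]<60)
n,l,st,c=cv2.connectedComponentsWithStats(m.astype(np.uint8));k=1+st[1:,4].argmax();print(c[k],st[k])
z=s["tool_pos"][2]+.093-.0516
print(onz(f,*c[k],z,s)-s["tool_pos"])
W=Ro.from_rotvec(s["tcp_rot"]).as_matrix();print("yaw",np.degrees(np.arctan2(W[1,1],W[0,1])),W[:,0])
T=manip=None
E
```

```text
4.83 [0.4391 0.2132 0.2421] [1.315 2.851 0.004] [-0.5   0.51 -0.07  1.97  0.05  0.66  0.1 ] [ 0.5  0.4 -2.2]
0.03918895403088916
[256.05931373 269.62843137] [ 216  250   82   35 2040]
[-0.00514515  0.00770436  0.0414    ]
yaw 40.47625005338268 [-6.49131493e-01  7.60676009e-01 -5.61043444e-04]
```

View pics/w3.png

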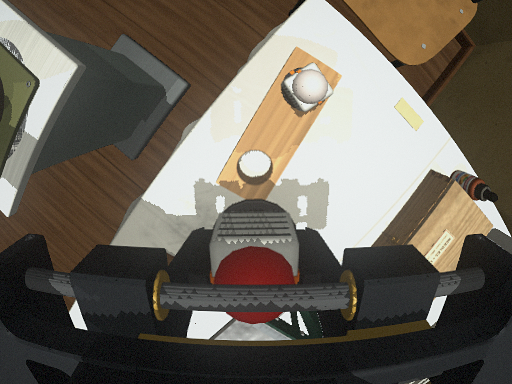

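The lamp is gripped and out of the rack, centred between the pads (dome spans 216–297 px, near the 254 px image centre). I'll carry it past the front of the press.

Request:
{"method": "play_rows", "body": {
  "commands": [
    [-0.1,-0.1,0,0,0,0],
    [-0.15,-0.25,0,0,0,0],
    [-0.15,-0.4,0,0,0,0],
    [-0.15,-0.55,0,0,0,0],
    [-0.15,-0.7,0,0,0,0],
    [-0.15,-0.85,0,0,0,0],
    [-0.15,-1,0,0,0,0],
    [-0.15,-1,0,0,0,0]
  ]
}}

```text
clock: 5.55
tool_pos: [0.4067, 0.0067, 0.2394]
tcp_rot: [-1.328, -2.844, 0.009]
ft_force: [-0.0, 0.1, -1.2]
gripper_width: 0.0398
gripper_force: 49.9
```

Request:
{"method": "play_rows", "body": {
  "commands": [
    [0,-0.15,0,0,0,0],
    [0,-0.3,0,0,0,-0.05],
    [0,-0.45,0,0,0,-0.1],
    [0,-0.6,0,0,0,-0.15],
    [0,-0.75,0,0,0,-0.2],
    [0,-0.9,0,0,0,-0.2],
    [0,-1,0,0,0,-0.2],
    [0,-1,0,0,0,-0.2]
  ]
}}

```text
clock: 6.22
tool_pos: [0.4076, -0.1911, 0.2396]
tcp_rot: [-1.754, -2.605, 0.004]
ft_force: [0.2, 0.4, -1.4]
gripper_width: 0.0396
gripper_force: 49.9
```

Request:
{"method": "play_rows", "body": {
  "commands": [
    [0.05,-0.12,0,0,0,0],
    [0.12,-0.25,0,0,0,0],
    [0.2,-0.4,0,0,0,0],
    [0.27,-0.5,0,0,0,0],
    [0.27,-0.56,0,0,0,0],
    [0.27,-0.56,0,0,0,0],
    [0.27,-0.56,0,0,0,0],
    [0.27,-0.56,0,0,0,0]
  ]
}}

```text
clock: 6.88
tool_pos: [0.4618, -0.2964, 0.2401]
tcp_rot: [-1.742, -2.611, -0.001]
ft_force: [0.3, -0.1, -1.4]
gripper_width: 0.0396
gripper_force: 49.9
```

```bash
python3 look.py w4
python3 - <<'E'
import pickle;from h import *
s,f=pickle.load(open("w4.pkl","rb"));i=f["img"]
W=Ro.from_rotvec(s["tcp_rot"]).as_matrix();print("yaw",np.degrees(np.arctan2(W[1,1],W[0,1])),W[:,0])
h=cv2.cvtColor(i,cv2.COLOR_RGB2HSV);m=(h[...,0]>5)&(h[...,0]<22)&(h[...,1]>150)&(h[...,2]>100)
n,l,st,c=cv2.connectedComponentsWithStats(m.astype(np.uint8))
for q in range(1,n):
    if st[q,4]>4 and 150<c[q][0]<360 and 60<c[q][1]<250: print("or",c[q].round(1),st[q],onz(f,*c[q],.062,s).round(4))
u=[int(v) for v in (195,100)]
cv2.imwrite("pics/w4c.png",cv2.resize(i[90:240,160:350],(760,600),interpolation=cv2.INTER_CUBIC)[:,:,::-1])
E
```

```text
6.88 [ 0.4618 -0.2964  0.2401] [-1.742e+00 -2.611e+00 -1.000e-03] [ 0.51  0.58 -0.03  1.8   0.03  0.76  0.86] [ 0.3 -0.1 -1.4]
yaw 22.582518389749335 [-0.3840081   0.92332426  0.00317671]
or [279.3  80.4] [276  78   7   6  38] [ 0.4478 -0.1925  0.062 ]
or [257.2 174.2] [256 173   3   3   5] [ 0.4661 -0.2978  0.062 ]
or [231.8 175.5] [229 174   8   4  22] [ 0.4403 -0.3101  0.062 ]
or [283.6 177.8] [279 176   9   5  28] [ 0.4952 -0.29    0.062 ]
```

View pics/w4c.png

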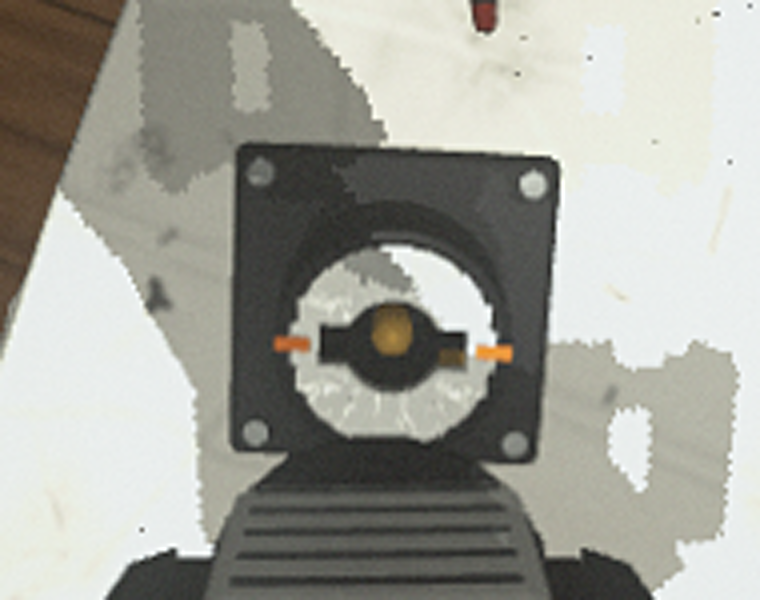

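The orange bars are at crop (292,344) and (494,353), with the mouth between them. The base corners are about (240,148), (556,158), (535,460) and (233,450). The base centre should settle the mouth height.

Run:
```python
import pickle;from h import *
s,f=pickle.load(open("w4.pkl","rb"))
g=lambda u,v,z:onz(f,160+u/4,90+v/4,z,s)
P=np.array([g(u,v,.012) for u,v in((238,146),(558,158),(535,462),(231,450))])[:,:2]
print([np.linalg.norm(P[k]-P[k-1]).round(4) for k in range(4)],"base centre",P.mean(0).round(4))
for z in(.062,.068,.074):
    a,b=g(292,344,z),g(494,353,z);print(z,((a+b)/2).round(4),np.linalg.norm(a-b).round(4),np.degrees(np.arctan2(*(b-a)[1::-1])), "hole",np.linalg.norm(g(347,347,z)-g(437,347,z)).round(4),"slots",np.linalg.norm(g(319,345,z)-g(466,350,z)).round(4))
```

```text
[np.float64(0.101), np.float64(0.1011), np.float64(0.1016), np.float64(0.102)] base centre [ 0.4679 -0.2994]
0.062 [ 0.4685 -0.3004  0.062 ] 0.057 20.04973963957702 hole 0.0253 slots 0.0414
0.068 [ 0.4679 -0.299   0.068 ] 0.056 20.04973963957699 hole 0.0249 slots 0.0407
0.074 [ 0.4672 -0.2977  0.074 ] 0.0549 20.04973963957698 hole 0.0244 slots 0.0399
```

The scale fits a mouth at z = 0.062, centred at (0.468, −0.300), with the slot yaw at 20°. I'll descend to just above it.

Request:
{"method": "play_rows", "body": {
  "commands": [
    [0.025,-0.012,-0.1,0,0,-0.028],
    [0.025,-0.012,-0.2,0,0,-0.028],
    [0.025,-0.012,-0.3,0,0,-0.028],
    [0.025,-0.012,-0.4,0,0,-0.028],
    [0.025,-0.012,-0.5,0,0,-0.028],
    [0.025,-0.012,-0.6,0,0,-0.028],
    [0.025,-0.012,-0.66,0,0,-0.028],
    [0.025,-0.012,-0.66,0,0,-0.028],
    [0.025,-0.012,-0.66,0,0,-0.028],
    [0.025,-0.012,-0.66,0,0,-0.028],
    [0.025,-0.012,-0.66,0,0,-0.028]
  ]
}}

```text
clock: 7.85
tool_pos: [0.4685, -0.3013, 0.1099]
tcp_rot: [1.801, 2.572, 0.001]
ft_force: [0.1, -0.1, -0.9]
gripper_width: 0.0393
gripper_force: 49.9
```

Run:
```python
from station import manip
from h import *
s=manip.sense();W=Ro.from_rotvec(s["tcp_rot"]).as_matrix();print(s["tool_pos"],"yaw",np.degrees(np.arctan2(W[1,1],W[0,1])),s["ft_force"],s["torque"],W[:,2])
```

```text
[ 0.46854462 -0.3012668   0.10994969] yaw 19.985450247110478 [ 0.14991242 -0.10358286 -0.87237462] [-0.06805105  0.02420395 -0.04836238] [ 1.90431544e-03 -8.41590635e-04 -9.99997833e-01]
```

Request:
{"method": "play_rows", "body": {
  "commands": [
    [0,0.003,-0.02,0,0,0],
    [0,0.003,-0.04,0,0,0],
    [0,0.003,-0.06,0,0,0],
    [0,0.003,-0.075,0,0,0],
    [0,0.003,-0.085,0,0,0],
    [0,0.003,-0.095,0,0,0],
    [0,0.003,-0.105,0,0,0],
    [0,0.003,-0.105,0,0,0],
    [0,0.003,-0.105,0,0,0]
  ]
}}

```text
clock: 8.6
tool_pos: [0.4677, -0.3006, 0.0876]
tcp_rot: [-1.803, -2.572, -0.0]
ft_force: [0.0, -0.6, -2.0]
gripper_width: 0.0399
gripper_force: 49.9
```

Request:
{"method": "play_rows", "body": {
  "commands": [
    [0,0,-0.01,0,0,0],
    [0,0,-0.02,0,0,0],
    [0,0,-0.02,0,0,0],
    [0,0,-0.02,0,0,0]
  ]
}}

```text
clock: 8.93
tool_pos: [0.4678, -0.3006, 0.0838]
tcp_rot: [-1.803, -2.573, -0.0]
ft_force: [-0.8, 1.6, 1.7]
gripper_width: 0.0398
gripper_force: 49.9
```

Foot is about 13 mm deep and the force is only the plunger's, so the lugs are in the slots. Pushing on.

Request:
{"method": "play_rows", "body": {
  "commands": [
    [0,0,-0.01,0,0,0],
    [0,0,-0.02,0,0,0],
    [0,0,-0.03,0,0,0],
    [0,0,-0.04,0,0,0],
    [0,0,-0.048,0,0,0],
    [0,0,-0.048,0,0,0],
    [0,0,-0.048,0,0,0]
  ]
}}

```text
clock: 9.52
tool_pos: [0.4678, -0.3006, 0.074]
tcp_rot: [-1.803, -2.573, -0.0]
ft_force: [-1.0, 0.9, 2.8]
gripper_width: 0.0396
gripper_force: 49.9
```

Request:
{"method": "play_rows", "body": {
  "commands": [
    [0,0,-0.004,0,0,0],
    [0,0,-0.008,0,0,0],
    [0,0,-0.008,0,0,0],
    [0,0,-0.008,0,0,0]
  ]
}}

```text
clock: 9.85
tool_pos: [0.4678, -0.3006, 0.0728]
tcp_rot: [-1.803, -2.573, -0.0]
ft_force: [-2.2, 0.8, 5.4]
gripper_width: 0.0393
gripper_force: 49.9
```

Essentially fully pushed in. Now the clockwise twist, in stages.

Request:
{"method": "play_rows", "body": {
  "commands": [
    [0,0,0,0,0,-0.03],
    [0,0,0,0,0,-0.06],
    [0,0,0,0,0,-0.09],
    [0,0,0,0,0,-0.12],
    [0,0,0,0,0,-0.15],
    [0,0,0,0,0,-0.18],
    [0,0,0,0,0,-0.21],
    [0,0,0,0,0,-0.24],
    [0,0,0,0,0,-0.27],
    [0,0,0,0,0,-0.3],
    [0,0,0,0,0,-0.3],
    [0,0,0,0,0,-0.3]
  ]
}}

```text
clock: 10.85
tool_pos: [0.4686, -0.2996, 0.0728]
tcp_rot: [-2.352, -2.082, -0.002]
ft_force: [-0.6, 2.6, 6.3]
gripper_width: 0.0395
gripper_force: 49.9
```

```bash
cat > st.py <<'E'
from station import manip
from h import *
s=manip.sense();W=Ro.from_rotvec(s["tcp_rot"]).as_matrix();print(s["clock"],s["tool_pos"],"yaw",np.degrees(np.arctan2(W[1,1],W[0,1])),s["ft_force"],s["torque"],s["q"][6],s["gripper_width"])
E
python3 st.py
```

```text
10.85 [ 0.46863916 -0.29955444  0.07281289] yaw -6.964340509418728 [-0.62228253  2.61635165  6.32206964] [0.70509916 0.11485536 0.05741568] 0.5277752030631847 0.039471473054992004
```

Request:
{"method": "play_rows", "body": {
  "commands": [
    [0,0,0,0,0,-0.03],
    [0,0,0,0,0,-0.06],
    [0,0,0,0,0,-0.09],
    [0,0,0,0,0,-0.12],
    [0,0,0,0,0,-0.15],
    [0,0,0,0,0,-0.18],
    [0,0,0,0,0,-0.21],
    [0,0,0,0,0,-0.24],
    [0,0,0,0,0,-0.27],
    [0,0,0,0,0,-0.3],
    [0,0,0,0,0,-0.34],
    [0,0,0,0,0,-0.38],
    [0,0,0,0,0,-0.42],
    [0,0,0,0,0,-0.46],
    [0,0,0,0,0,-0.5],
    [0,0,0,0,0,-0.54],
    [0,0,0,0,0,-0.54],
    [0,0,0,0,0,-0.54]
  ]
}}

```text
clock: 12.35
tool_pos: [0.4691, -0.3006, 0.0728]
tcp_rot: [2.999, 0.932, 0.003]
ft_force: [2.0, 2.3, 4.6]
gripper_width: 0.0394
gripper_force: 49.9
```

```bash
python3 st.py
```

```text
12.35 [ 0.46910823 -0.30064613  0.07281339] yaw -55.47836384173993 [2.03772488 2.26054631 4.58136687] [ 0.40423845 -0.23037526  0.04934188] 0.020513325470893108 0.03942008721419622
```

Request:
{"method": "play_rows", "body": {
  "commands": [
    [0,0,0,0,0,-0.02],
    [0,0,0,0,0,-0.04],
    [0,0,0,0,0,-0.04],
    [0,0,0,0,0,-0.04]
  ]
}}

```text
clock: 12.68
tool_pos: [0.469, -0.3008, 0.0728]
tcp_rot: [3.028, 0.833, 0.003]
ft_force: [3.4, 1.6, 5.5]
gripper_width: 0.0397
gripper_force: 49.9
```

```bash
python3 st.py
```

```text
12.6833 [ 0.4689967  -0.30080477  0.07283119] yaw -59.25338981177098 [3.39872407 1.58790323 5.53349287] [ 0.35489994 -0.54070916  0.02883225] -0.019937218003467573 0.03966209981803394
```

Request:
{"method": "play_rows", "body": {
  "commands": [
    [0,0,0,0,0,-0.01],
    [0,0,0,0,0,-0.02],
    [0,0,0,0,0,-0.02],
    [0,0,0,0,0,-0.02]
  ]
}}

```text
clock: 13.02
tool_pos: [0.4689, -0.3009, 0.0728]
tcp_rot: [3.041, 0.784, 0.003]
ft_force: [4.0, 2.2, 5.0]
gripper_width: 0.0398
gripper_force: 49.9
```

```bash
python3 st.py
```

```text
13.0167 [ 0.46894063 -0.30090207  0.07282139] yaw -61.0787625215485 [3.96686983 2.20157041 5.00490389] [ 0.3236041  -0.60580678  0.09947998] -0.03966604265506182 0.03982954440727586
```

Request:
{"method": "play_rows", "body": {
  "commands": [
    [0,0,0,0,0,-0.02],
    [0,0,0,0,0,-0.03],
    [0,0,0,0,0,-0.03],
    [0,0,0,0,0,-0.03]
  ]
}}

```text
clock: 13.35
tool_pos: [0.469, -0.3009, 0.0728]
tcp_rot: [3.058, 0.714, 0.002]
ft_force: [3.4, 1.2, 5.4]
gripper_width: 0.0396
gripper_force: 50.1
```

```bash
python3 st.py
```

```text
13.35 [ 0.46899413 -0.3009086   0.07281181] yaw -63.70771412500934 [3.35547195 1.15976487 5.38700713] [ 0.31520979 -0.66951769  0.55621162] -0.06859981991177921 0.039612355073361784
```

Request:
{"method": "play_rows", "body": {
  "commands": [
    [0,0,0,0,0,-0.02],
    [0,0,0,0,0,-0.03],
    [0,0,0,0,0,-0.03],
    [0,0,0,0,0,-0.03]
  ]
}}

```text
clock: 13.68
tool_pos: [0.4691, -0.3009, 0.0728]
tcp_rot: [3.073, 0.645, 0.002]
ft_force: [3.8, 0.7, 6.1]
gripper_width: 0.0399
gripper_force: 50.4
```

```bash
python3 st.py
```

```text
13.6833 [ 0.46911082 -0.30094202  0.07284358] yaw -66.30961222632484 [3.81645635 0.73060154 6.09589634] [ 0.24546537 -0.6360669   1.03832889] -0.09743404345397141 0.039934927526581586
```

Torque climbed to about 1 N·m, so the stop was reached near −62°. I'll ease off slightly while still holding against it, then take a last look.

Request:
{"method": "play_rows", "body": {
  "commands": [
    [0,0,-0.002,0,0,0.015],
    [0,0,-0.004,0,0,0.015],
    [0,0,-0.004,0,0,0.015],
    [0,0,-0.004,0,0,0.015],
    [0,0,-0.004,0,0,0.015],
    [0,0,-0.004,0,0,0.015],
    [0,0,-0.004,0,0,0.015],
    [0,0,-0.004,0,0,0.015]
  ]
}}

```text
clock: 14.35
tool_pos: [0.4693, -0.3009, 0.0728]
tcp_rot: [3.066, 0.679, 0.004]
ft_force: [3.5, 2.3, 11.7]
gripper_width: 0.0393
gripper_force: 50.2
```

```bash
python3 st.py; python3 look.py w5
```

```text
14.35 [ 0.46926605 -0.30087675  0.07275634] yaw -65.03340674574616 [ 3.51165146  2.32997227 11.6852406 ] [ 0.49661854 -0.47883251  0.78949264] -0.08266679708763668 0.039308513603732435
14.35 [ 0.4693 -0.3009  0.0728] [3.066 0.679 0.004] [ 0.31  0.88  0.31  1.91 -0.59  0.44 -0.08] [ 3.5  2.3 11.7]
```

View pics/w5.png

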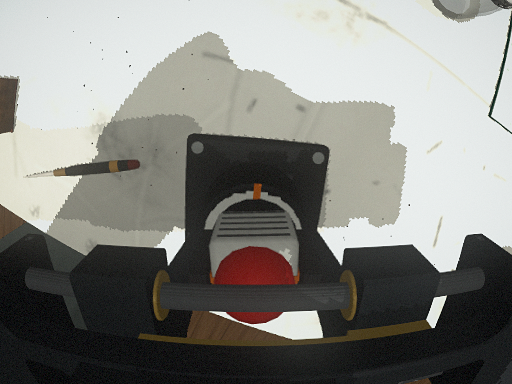

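The lamp sits square in the jaws, flange on the rim. The slot's orange bar at (257,190) is turned about 85° from the jaws. The push is about 12 N, held against the turn stop, so I'm handing in.

```bash
python3 -c "
from station import manip
print(manip.close_job())"
```

```text
the job is handed in; nothing more can be done
None
```

I handed the job in at about 14 s, with the red lamp in the holder: flange on the rim, turned clockwise to the stop, and still gripped and pushed down. No verdict came back.

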